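# Put the welding spares away in their trays

## Task

Sort the loose welding spares into their trays: the two grey metal welding horns go in the blue tray, the two push-button heads in the yellow tray and the brass nozzle in the white tray. Stand every part upright, flat on the tray floor, one part to a bay (either bay will do). Set each part down without dropping it, and leave the bottle and the screwdriver alone.

Things in the scene. Friction and masses are not known exactly. Their poses are not given: they have to be found in the camera images.
- round_horn_mid (a point): round welding horn, bare grey titanium: straight body 36 mm across and 44 mm high with a dark groove line near its top, then a narrow tip 20 mm across; 64 mm high in all, about 220 g. Stands upright on the bench at the start. Point: its centre, half-way up; z is its upright axis. Loose.
- bar_horn_mid (a point): flat bar-shaped welding horn, bare grey titanium block 40 mm (its x) by 24 mm (its y) by 60 mm high, with two dark slots through it across the 24 mm; about 220 g. Best gripped across the 24 mm, along its y. Stands upright on the bench at the start. Point: its centre, half-way up; z is its upright axis. Loose.
- green_button_mid (a point): push-button head: black square block 30 by 30 mm (sides along its x and y) and 32 mm high, steel ring 30 mm across on top, then a green cap 24 mm across; 48 mm high in all, about 60 g. Stands upright on the bench at the start. Point: its centre, half-way up; z is its upright axis. Loose.
- red_button_mid (a point): emergency-stop push-button head: black square block 34 by 34 mm (sides along its x and y) and 30 mm high, a short neck, then a red mushroom cap 34 mm across; 48 mm high in all, about 70 g. Stands upright on the bench at the start. Point: its centre, half-way up; z is its upright axis. Loose.
- nozzle_mid (a point): brass hot-air nozzle: straight round sleeve 32 mm across and 36 mm high, narrowing above to a tip 14 mm across; 58 mm high in all, about 120 g. Stands upright on the bench at the start. Point: its centre, half-way up; z is its upright axis. Loose.
- tray_blue: blue shallow open tray, fixed to the bench, 120 (its x) by 140 (its y) by 12 mm high, walls and floor 4 mm thick. A 4 mm divider of wall height runs along its x axis through the middle, making two equal bays, 112 mm (x) by 64 mm (y), centred at 34 mm to either side of the middle along its y axis. Origin: centre of the underside, on the bench top; z up.
- tray_yellow: yellow shallow open tray, fixed to the bench, 120 (its x) by 140 (its y) by 12 mm high, walls and floor 4 mm thick. A 4 mm divider of wall height runs along its x axis through the middle, making two equal bays, 112 mm (x) by 64 mm (y), centred at 34 mm to either side of the middle along its y axis. Origin: centre of the underside, on the bench top; z up.
- tray_white: white shallow open tray, fixed to the bench, 120 (its x) by 140 (its y) by 12 mm high, walls and floor 4 mm thick. A 4 mm divider of wall height runs along its x axis through the middle, making two equal bays, 112 mm (x) by 64 mm (y), centred at 34 mm to either side of the middle along its y axis. Origin: centre of the underside, on the bench top; z up.
- bottle_mid (a point): bystander: white plastic bottle with red cap, 52 mm across, 120 mm high, standing to one side. Point: its centre, half-way up.
- screwdriver_grip (a point): bystander: red-handled screwdriver, 180 mm long, lying on the bench to the other side. Point: middle of its handle; x runs towards the blade.
Mind the look-alikes: they are no part of the job. What is meant by the tray_blue is not pink, and is the smaller of those in its own colour.

How it is judged:
By the outcome, as a careful person would: the job done as asked, in the order asked, and still so for the second after the job is handed in, with the robot touching nothing.
It also fails if it takes over 126 s, if anything falls off the work surface, if the arm or the gripper's body presses on something with over 40 N, if the wrist force passes 120 N, or if a joint passes its speed limit or range.

## Robot

A 6-joint arm with a two-finger parallel gripper is mounted at the origin on the work surface. World frame = base frame: x ahead of the robot, y to its left, z up, the work surface at z = 0. Lengths are in m, angles in rad, forces in N, time in s.
With the tool pointing down it reaches from about 0.35 to 0.925 m from the base axis. Payload 6.4 kg.
Tool frame: the origin (TCP) lies at the very end of the fingers, on their centre line; the grasp point (between the pads) lies 19 mm behind it (robot.hold_point_z is the distance from the TCP to the grasp point, in m); z points along the fingers, y is the line along which they close (so a half turn about z gives the same grasp; the last joint's range is limited). The gripper opens to 85 mm and grips with 20 to 120 N. Pads are 22 mm wide; open, the fingers measure 114 mm over their backs; the gripper's body (76 mm by 85 mm) begins 54 mm behind the grasp point. The pads swing forward as they close: fully open they stand 13 mm farther back than shut.
Start: joints at [-1.307, 0.245, 1.558, -0, 1.339, -0.174], TCP at [0.276, -0.589, 0.231] pointing down, gripper open.
Joint ranges: [-3.13, 3.13], [-1.02, 2.26], [0.13, 2.54], [-0.95, 4.09], [0.21, 2.88], [-2.74, 2.74]. Speed limits (rad/s): [2.57, 2.57, 3.14, 3.14, 3.14, 3.14].

## Interface

Orientations are given as a unit quaternion [x, y, z, w].
In Python, from plant import robot, eyes, ticket gives the robot as it stands.
- The arm moves only by the tool send_rows, never from a script. Its argument "commands" is a list of rows, each an object with "translation": the shift along the tool's x, y, z scaled (see below), a list of three; "turn": the turn, a rotation vector about the tool's x, y, z scaled (see below), a list of three; "gripper": the gripper command: -1 is fully open, 1 is shut, values between are in proportion. In form: [{"translation": [x, y, z], "turn": [wx, wy, wz], "gripper": gripper}, ...]. A call has 1 to 12 rows; each row shifts and turns the commanded pose from where the row before left it, along the tool's axes as they then stand; what a row does not reach is not made up. The controller multiplies each number of a shift by 300 mm and each number of a turn by 180 degrees. A row lasts 1/10 s, in which the tool goes at most 50 mm and 8.59 degrees, less where a joint would pass 70% of its speed; a pose out of reach is approached as far as the arm can. A call with a number of a shift or a turn outside -1 to 1 is refused whole. A call with a gripper value outside its range is refused whole. The fingers move at their own pace and stop on an object; the grip force is fixed at half the most. Time passes only in rows, so rows that do not move let the fingers close. It gives the time, the measured TCP pose, the force, the opening and the grip force at its end, in the units of the state.
- robot.read_state(): the state, without advancing time (a new reading comes with each control period).
- eyes.get_image(name): name is "scene" or "top" or "wrist"; returns the picture (384x512x3 uint8, red, green, blue); there is no depth.
- eyes.camera_params(name): a dict with "intrinsics" (3x3 intrinsics, pixels), "R" (3x3) and "t" (3): a world point X has camera coordinates R X + t. Camera axes: x right, y down, z forward; pixel columns grow to the right and rows downward; lengths in m; the calibration is good to about 2 mm. The wrist camera is an equidistant fisheye: a pixel r from the principal point sees the ray r / f radians off the axis. A picture is of the moment at which its call begins: read the wrist's pose just before it. camera_params takes no time and is no camera call; for the wrist camera it gives the pose at the moment of the call.
- ticket.hand_in(): hands the job in; it is judged then, once.
The state is a dict: "time_s": time; "joints": joint angles; "qvel": joint speeds; "effort": joint torques, N m; "tool_pos": TCP position; "tcp_rot": TCP orientation; "wrist_force": force on the tool from outside, world axes, zero at the start; "wrist_torque": the same for the moment, N m; "grip_width": finger opening in m; "grip_force": force on a finger pad.
Only numpy, scipy, OpenCV 4.12 (cv2) and the standard library are available. Lean on these libraries where they do the work, as an engineer would, in place of code of your own. Each camera call takes 0.05 s, during which the arm holds its last target. There are 200 camera calls.

## Working session

There is one attempt and no reset: what is moved stays moved. The work goes in short steps, Python scripts to look and compute and a tool call to move; the robot and the scene stay as the last step left them, time stands still between calls to the robot, and variables do not carry over. Pictures are saved under pics/ and viewed, at most 14 in all, crops included, and the job is handed in when it is done.

Besides the shell and the picture viewer there is one more tool, called after ">>>" as a command line: name --argument value ..., lists and objects as JSON in quotes. send_rows: Moves the arm, as the interface text tells. Shifts and turns lie within -1 to 1; 1 stands for 300 mm of shift or 180 degrees of turn. Its arguments: {"type":"object","properties":{"commands":{"type":"array"}},"required":["commands"]}

```bash
mkdir -p pics; ls
python3 - <<'E'
from plant import robot, eyes
import cv2
s=robot.read_state();print(s['time_s'],s['tool_pos'],s['tcp_rot'],s['grip_width'],robot.hold_point_z)
for n in("top","scene"):
    cv2.imwrite(f"pics/{n}0.png",eyes.get_image(n)[:,:,::-1]);p=eyes.camera_params(n);print(n,p)
E
```

```text
pics
0.0 [ 0.27541376 -0.5881313   0.23017959] [ 9.76139575e-01  2.17141789e-01 -3.42376326e-05 -9.86109554e-04] 0.08558426184158954 0.0187
top {'intrinsics': array([[403.64951893,   0.        , 254.65421552],
       [  0.        , 403.64951893, 193.38782787],
       [  0.        ,   0.        ,   1.        ]]), 'R': array([[-0.02551483, -0.99966272,  0.00484181],
       [-0.98767705,  0.02446021, -0.15458247],
       [ 0.1544119 , -0.00872629, -0.98796802]]), 't': array([-0.0216103 ,  0.54732955,  1.24607615])}
scene {'intrinsics': array([[467.89097905,   0.        , 258.70887368],
       [  0.        , 467.89097905, 192.30776106],
       [  0.        ,   0.        ,   1.        ]]), 'R': array([[ 1.45686194e-01,  9.89330834e-01,  1.85064821e-04],
       [ 5.67253800e-01, -8.33790058e-02, -8.19311338e-01],
       [-8.10554538e-01,  1.19467329e-01, -5.73348845e-01]]), 't': array([-0.06255518, -0.2409029 ,  1.7531871 ])}
```

View pics/top0.png

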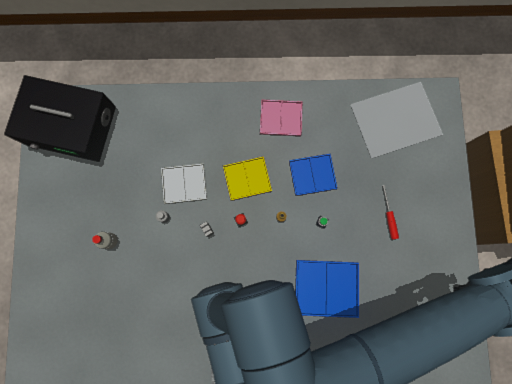

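View pics/scene0.png

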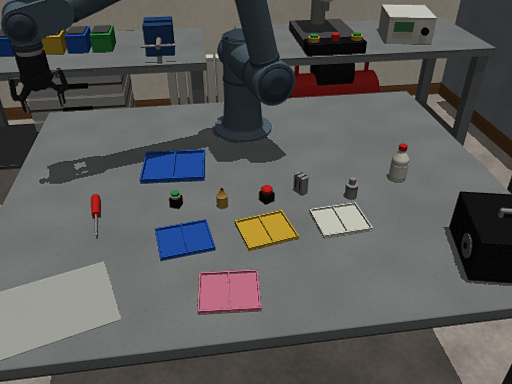

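Top view: round horn (163,217), bar horn (207,229), red button (241,219), nozzle (281,216), green button (322,222). The trays are white (184,183), yellow (248,178) and small blue (313,174). The large blue (327,289) and pink (281,118) trays are the decoys; the bottle is at (102,241) and the screwdriver at (391,215).

```bash
cat > h.py <<'E'
import numpy as np, cv2
from plant import robot, eyes
from scipy.spatial.transform import Rotation as Ro
def ray(p,uv,fish=False):
    K=p['intrinsics'];x=(uv[0]-K[0,2])/K[0,0];y=(uv[1]-K[1,2])/K[1,1]
    d=np.array([x,y,1.])
    if fish:
        r=np.hypot(x,y); d=np.array([x/r*np.sin(r),y/r*np.sin(r),np.cos(r)]) if r>1e-9 else np.array([0,0,1.])
    return -p['R'].T@p['t'], p['R'].T@d
def plane(p,uv,z,fish=False):
    c,d=ray(p,uv,fish); return c+d*(z-c[2])/d[2]
def rect(pts):
    """min-area rect of world xy pts -> centre, (long,short) mm, yaw of long side deg"""
    (c,(w,h),a)=cv2.minAreaRect((np.array(pts)[:,:2]*1000).astype(np.float32))
    if w<h: w,h,a=h,w,a+90
    return np.round(c,1),round(w,1),round(h,1),round((a+90)%180-90,1)
def project(p,X):
    q=p['intrinsics']@(p['R']@np.asarray(X)+p['t']);return q[:2]/q[2]
E
python3 - <<'E'
from h import *
im=cv2.imread('pics/top0.png');p=eyes.camera_params('top');hsv=cv2.cvtColor(im,cv2.COLOR_BGR2HSV)
T={'blue':((313,174),cv2.inRange(hsv,(105,120,60),(130,255,255))),'blueBIG':((327,289),cv2.inRange(hsv,(105,120,60),(130,255,255))),
'yellow':((248,178),cv2.inRange(hsv,(20,120,80),(35,255,255))),'white':((184,183),cv2.inRange(hsv,(0,0,175),(180,60,255)))}
for n,((u,v),m) in T.items():
    w=np.zeros_like(m);w[v-45:v+45,u-45:u+45]=m[v-45:v+45,u-45:u+45]
    if n!='blueBIG': w[:,:u-28]=0;w[:,u+28:]=0;w[:v-28]=0;w[v+28:]=0
    w=cv2.morphologyEx(w,cv2.MORPH_CLOSE,np.ones((5,5)))
    c=max(cv2.findContours(w,0,1)[0],key=cv2.contourArea)
    h=cv2.convexHull(c)[:,0]; print(n,rect([plane(p,q,.012) for q in h]))
for n,(uv,z) in {'round':((163,217),.05),'bar':((207,229),.05),'red':((241,219),.045),'noz':((281,216),.04),'green':((322,222),.045),'bottle':((102,241),.1)}.items(): print(n,plane(p,uv,z).round(3))
cv2.imwrite('pics/c1.png',cv2.resize(im[145:245,140:340],None,fx=4,fy=4,interpolation=cv2.INTER_CUBIC))
cv2.imwrite('pics/w0.png',eyes.get_image('wrist')[:,:,::-1])
q=eyes.camera_params('wrist');R=Ro.from_quat(robot.read_state()['tcp_rot']).as_matrix();t=robot.read_state()['tool_pos']
print(q['intrinsics'][0],'cam in tool',R.T@(-q['R'].T@q['t']-t),'axes',(q['R']@R).round(3)); print(R.round(3))
E
```

```text
blue (array([ 611.4, -228.9]), 139.3, 119.6, -81.9)
blueBIG (array([ 243.2, -254.7]), 198.6, 170.7, 86.3)
yellow (array([604.1, -11.5]), 139.3, 120.4, -78.3)
white (array([591.6, 197.8]), 136.9, 116.3, -85.1)
round [0.478 0.254 0.05 ]
bar [0.436 0.117 0.05 ]
red [0.466 0.01  0.045]
noz [ 0.472 -0.117  0.04 ]
green [ 0.45  -0.245  0.045]
bottle [0.405 0.425 0.1  ]
[297.31863964   0.         252.67200808] cam in tool [ 0.06432022  0.00105618 -0.1410897 ] axes [[-0.001  1.     0.   ]
 [-0.966 -0.001 -0.258]
 [-0.258 -0.001  0.966]]
[[ 0.906  0.424 -0.   ]
 [ 0.424 -0.906  0.001]
 [ 0.    -0.002 -1.   ]]
```

View pics/c1.png

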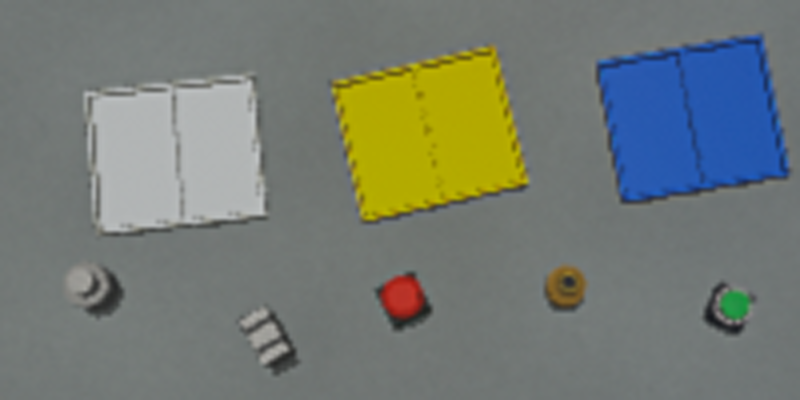

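The sizes fit: the small blue tray measures 139×120 mm and the large one 199×171 mm, so the small one is tray_blue. The crop shows, left to right, the round horn, slotted bar horn, red button, nozzle and green button. Next I'll move over the parts for a wrist view.

>>> send_rows --commands '[{"translation": [0,0,0],"turn": [0,0,-0.045],"gripper": -1},{"translation": [0,0,0],"turn": [0,0,-0.045],"gripper": -1},{"translation": [0,0,0],"turn": [0,0,-0.045],"gripper": -1},{"translation": [0,0,0],"turn": [0,0,-0.045],"gripper": -1},{"translation": [0,0,0],"turn": [0,0,-0.045],"gripper": -1},{"translation": [0,0,0],"turn": [0,0,-0.045],"gripper": -1},{"translation": [0,0,0],"turn": [0,0,-0.045],"gripper": -1},{"translation": [0,0,0],"turn": [0,0,-0.045],"gripper": -1},{"translation": [0.15,0.05,0],"turn": [0,0,0],"gripper": -1},{"translation": [0.15,0.05,0],"turn": [0,0,0],"gripper": -1},{"translation": [0.15,0.05,0],"turn": [0,0,0],"gripper": -1},{"translation": [0.15,0.05,0],"turn": [0,0,0],"gripper": -1}]'

```text
time_s: 1.35
tool_pos: [0.3361, -0.4069, 0.2308]
tcp_rot: [0.708, 0.706, 0.0, -0.0]
wrist_force: [0.5, -0.2, -0.5]
grip_width: 0.0852
grip_force: 0.0
```

>>> send_rows --commands '[{"translation": [0.15,0.05,0],"turn": [0,0,0],"gripper": -1},{"translation": [0.15,0.05,0],"turn": [0,0,0],"gripper": -1},{"translation": [0.15,0.05,0],"turn": [0,0,0],"gripper": -1},{"translation": [0.15,0.05,0],"turn": [0,0,0],"gripper": -1},{"translation": [0.15,0.05,0],"turn": [0,0,0],"gripper": -1},{"translation": [0.15,0.05,0],"turn": [0,0,0],"gripper": -1},{"translation": [0.15,0.05,0],"turn": [0,0,0],"gripper": -1},{"translation": [0.15,0.05,0],"turn": [0,0,0],"gripper": -1},{"translation": [0.15,0.05,0],"turn": [0,0,0],"gripper": -1},{"translation": [0.1,0,0],"turn": [0,0,0],"gripper": -1},{"translation": [0,0,0],"turn": [0,0,0],"gripper": -1},{"translation": [0,0,0],"turn": [0,0,0],"gripper": -1}]'

```text
time_s: 2.55
tool_pos: [0.4716, 0.0263, 0.231]
tcp_rot: [0.707, 0.707, -0.0, -0.0]
wrist_force: [0.1, 0.8, 1.1]
grip_width: 0.0853
grip_force: 0.0
```

Run:
```python
from h import *
import pickle
s=robot.read_state();q=eyes.camera_params('wrist');im=eyes.get_image('wrist')[:,:,::-1];cv2.imwrite('pics/w1.png',im);pickle.dump(q,open('w1.pkl','wb'))
cv2.imwrite('pics/w1b.png',cv2.resize(im,(768,576),interpolation=cv2.INTER_CUBIC))
print(s['time_s'],s['tool_pos'],Ro.from_quat(s['tcp_rot']).as_matrix().round(3))
```

```text
2.55 [0.47158988 0.02634246 0.23102245] [[ 0.  1. -0.]
 [ 1. -0. -0.]
 [-0. -0. -1.]]
```

View pics/w1b.png

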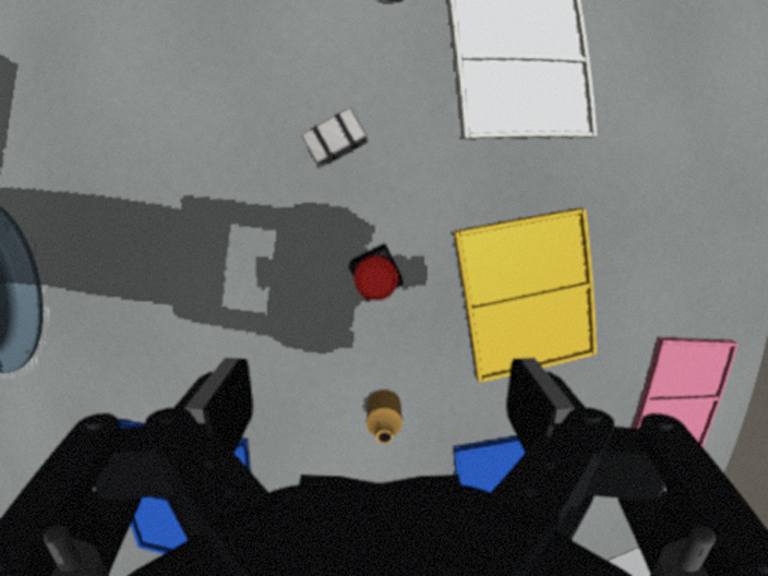

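Wrist view (at 1.5×): bar horn top at (335,137), red button at (376,275) on its black block with corners near (384,244), (350,266) and (402,281), nozzle tip at (385,436), and the round horn at the top edge (388,0). Measuring these now.

Run:
```python
from h import *
import pickle
q=pickle.load(open('w1.pkl','rb'));im=cv2.imread('pics/w1.png');hsv=cv2.cvtColor(im,cv2.COLOR_BGR2HSV)
W=lambda uv,z:plane(q,uv,z,True)
m=np.zeros(im.shape[:2],np.uint8);m[65:115,195:250]=cv2.inRange(im,(150,150,150),(255,255,255))[65:115,195:250]
m=cv2.morphologyEx(m,cv2.MORPH_CLOSE,np.ones((9,9)));c=max(cv2.findContours(m,0,1)[0],key=cv2.contourArea)[:,0]
print('bar',rect([W(x,.06) for x in c]))
m=cv2.inRange(hsv,(0,150,60),(8,255,255))|cv2.inRange(hsv,(172,150,60),(180,255,255));m[:,:200]=0;m[:,300:]=0
c=max(cv2.findContours(m,0,1)[0],key=cv2.contourArea)[:,0]
print('red cap',rect([W(x,.042) for x in c]))
C=[W(np.array(x)/1.5,.03)[:2]*1000 for x in((350,266),(384,244),(402,281))];print('red block',np.round(C,1),[np.degrees(np.arctan2(*(C[i+1]-C[i])[::-1])) for i in(0,1)],[np.linalg.norm(C[i+1]-C[i]) for i in (0,1)],'centre',(C[0]+C[2])/2)
print('noz',W((385/1.5,436/1.5),.058))
p=eyes.camera_params('top');t=cv2.imread('pics/top0.png');g=cv2.cvtColor(t,cv2.COLOR_BGR2HSV)
def cen(m,u,v,r):
    w=np.zeros_like(m);w[v-r:v+r,u-r:u+r]=m[v-r:v+r,u-r:u+r];M=cv2.moments(w,True);return M['m10']/M['m00'],M['m01']/M['m00']
print('green',plane(p,cen(cv2.inRange(g,(50,120,60),(85,255,255)),322,222,12),.048))
print('round top',plane(p,(140+82/4,145+283/4),.064))
```

```text
bar (array([439.3, 121.2]), 37.3, 21.3, 27.8)
red cap (array([468. ,  14.7]), 32.8, 32.7, 44.6)
red block [[448.4  21.5]
 [475.   38.8]
 [489.2   9.3]] [np.float64(33.10049292228184), np.float64(-64.21387371469913)] [np.float64(31.75245309418446), np.float64(32.72593036584803)] centre [468.81855465  15.41319352]
noz [ 0.47591904 -0.11543984  0.058     ]
green [ 0.45323936 -0.24896536  0.048     ]
round top [0.48018185 0.25921025 0.064     ]
```

>>> send_rows --commands '[{"translation": [0.158,-0.054,0],"turn": [0,0,0],"gripper": -1},{"translation": [0.158,-0.054,0],"turn": [0,0,0.043],"gripper": -1},{"translation": [0,0,0.06],"turn": [0,0,0.043],"gripper": -1},{"translation": [0,0,0.06],"turn": [0,0,0.043],"gripper": -1},{"translation": [0,0,0.06],"turn": [0,0,0.043],"gripper": -1},{"translation": [0,0,0.06],"turn": [0,0,0.043],"gripper": -1},{"translation": [0,0,0.06],"turn": [0,0,0.043],"gripper": -1},{"translation": [0,0,0.06],"turn": [0,0,0.043],"gripper": -1},{"translation": [0,0,0],"turn": [0,0,0.043],"gripper": -1},{"translation": [0,0,0],"turn": [0,0,0],"gripper": -1}]'

```text
time_s: 3.6
tool_pos: [0.4411, 0.1154, 0.1227]
tcp_rot: [0.969, 0.246, -0.001, -0.0]
wrist_force: [-0.1, 0.8, 0.4]
grip_width: 0.0855
grip_force: 0.0
```

Run:
```python
from h import *
s=robot.read_state();q=eyes.camera_params('wrist');im=eyes.get_image('wrist')[:,:,::-1];cv2.imwrite('pics/w2.png',im)
R=Ro.from_quat(s['tcp_rot']).as_matrix();print(s['tool_pos'],np.degrees(np.arctan2(R[1,0],R[0,0])),R[2])
```

```text
[0.44106991 0.11544162 0.12269574] 28.501436173399828 [-1.17547721e-03 -4.76800537e-04 -9.99999195e-01]
```

View pics/w2.png

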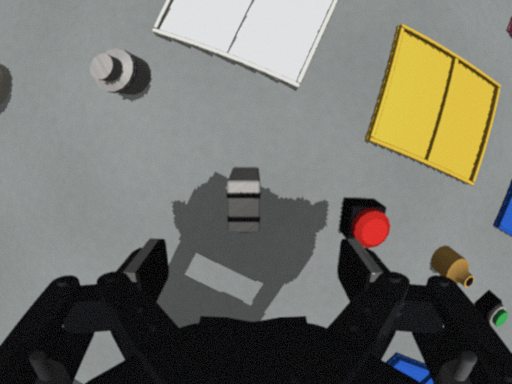

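The bar is straight and near-centred at (244,200) in the wrist view. The fingers clear the red button, so I'll go down and grip.

>>> send_rows --commands '[{"translation": [0.004,-0.02,0.09],"turn": [0,0,0],"gripper": -1},{"translation": [0,0,0.1],"turn": [0,0,0],"gripper": -1},{"translation": [0,0,0.1],"turn": [0,0,0],"gripper": -1},{"translation": [0,0,0.095],"turn": [0,0,0],"gripper": -1},{"translation": [0,0,0],"turn": [0,0,0],"gripper": -1},{"translation": [0,0,0],"turn": [0,0,0],"gripper": 1},{"translation": [0,0,0],"turn": [0,0,0],"gripper": 1},{"translation": [0,0,0],"turn": [0,0,0],"gripper": 1},{"translation": [0,0,0],"turn": [0,0,0],"gripper": 1},{"translation": [0,0,0],"turn": [0,0,0],"gripper": 1},{"translation": [0,0,0],"turn": [0,0,0],"gripper": 1},{"translation": [0,0,0],"turn": [0,0,0],"gripper": 1}]'

```text
time_s: 4.85
tool_pos: [0.4405, 0.1226, 0.009]
tcp_rot: [0.969, 0.247, 0.001, 0.0]
wrist_force: [-0.6, -0.1, 7.1]
grip_width: 0.0233
grip_force: 59.5
```

>>> send_rows --commands '[{"translation": [0,0,-0.05],"turn": [0,0,0],"gripper": 1},{"translation": [0,0,-0.1],"turn": [0,0,0],"gripper": 1},{"translation": [0,0,-0.1],"turn": [0,0,0],"gripper": 1},{"translation": [0,0,-0.1],"turn": [0,0,-0.043],"gripper": 1},{"translation": [0,0,-0.05],"turn": [0,0,-0.043],"gripper": 1},{"translation": [0,0,0],"turn": [0,0,-0.043],"gripper": 1},{"translation": [0,0,0],"turn": [0,0,-0.043],"gripper": 1},{"translation": [0,0,0],"turn": [0,0,-0.043],"gripper": 1},{"translation": [0,0,0],"turn": [0,0,-0.043],"gripper": 1},{"translation": [0,0,0],"turn": [0,0,-0.043],"gripper": 1},{"translation": [0,0,0],"turn": [0,0,-0.041],"gripper": 1}]'

```text
time_s: 5.95
tool_pos: [0.4389, 0.1225, 0.1275]
tcp_rot: [0.704, 0.71, -0.0, -0.0]
wrist_force: [-0.7, -0.2, -1.9]
grip_width: 0.0236
grip_force: 58.9
```

>>> send_rows --commands '[{"translation": [-0.08,0.04,0],"turn": [0,0,0],"gripper": 1},{"translation": [-0.13,0.06,0],"turn": [0,0,0],"gripper": 1},{"translation": [-0.13,0.06,0],"turn": [0,0,0],"gripper": 1},{"translation": [-0.13,0.06,0],"turn": [0,0,0],"gripper": 1},{"translation": [-0.13,0.06,0],"turn": [0,0,0],"gripper": 1},{"translation": [-0.13,0.06,0],"turn": [0,0,0],"gripper": 1},{"translation": [-0.13,0.06,0],"turn": [0,0,0],"gripper": 1},{"translation": [-0.13,0.06,0],"turn": [0,0,0],"gripper": 1},{"translation": [-0.13,0.06,0],"turn": [0,0,0],"gripper": 1},{"translation": [-0.13,0.06,0],"turn": [0,0,0],"gripper": 1},{"translation": [-0.03,0.01,0],"turn": [0,0,0],"gripper": 1},{"translation": [0,0,0],"turn": [0,0,0],"gripper": 1}]'

```text
time_s: 7.15
tool_pos: [0.6173, -0.2621, 0.1272]
tcp_rot: [0.707, 0.708, -0.0, -0.0]
wrist_force: [0.3, -0.2, -2.6]
grip_width: 0.0231
grip_force: 59.4
```

```bash
cat > st.py <<'E'
from h import *
import sys,pickle
s=robot.read_state();R=Ro.from_quat(s['tcp_rot']).as_matrix();print(s['time_s'],s['tool_pos'],np.degrees(np.arctan2(R[1,0],R[0,0])),R[2].round(4),s['grip_width'],s['wrist_force'].round(1))
if len(sys.argv)>1:
    n=sys.argv[1];pickle.dump(eyes.camera_params('wrist'),open(n+'.pkl','wb'));cv2.imwrite(f'pics/{n}.png',eyes.get_image('wrist')[:,:,::-1])
E
python3 st.py w3
```

```text
7.15 [ 0.61734975 -0.26205503  0.12716945] 90.0805134570912 [ 6.e-04 -8.e-04 -1.e+00] 0.02306915187760402 [ 0.3 -0.2 -2.6]
```

View pics/w3.png

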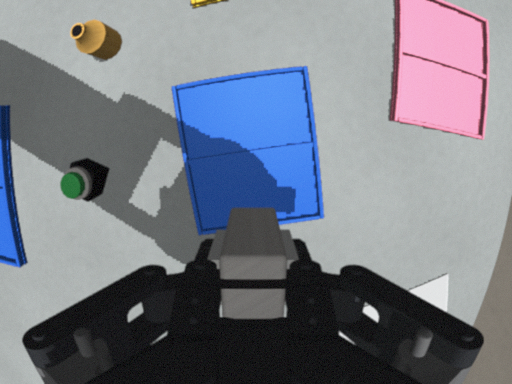

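The bar is held square above the near bay of the small blue tray; the divider runs along (255,150). Lowering.

>>> send_rows --commands '[{"translation": [0,0,0.08],"turn": [0,0,0],"gripper": 1},{"translation": [0,0,0.1],"turn": [0,0,0],"gripper": 1},{"translation": [0,0,0.1],"turn": [0,0,0],"gripper": 1},{"translation": [0,0,0.07],"turn": [0,0,0],"gripper": 1},{"translation": [0,0,0.017],"turn": [0,0,0],"gripper": 1},{"translation": [0,0,0],"turn": [0,0,0],"gripper": 1},{"translation": [0,0,0],"turn": [0,0,0],"gripper": 1}]'

```text
time_s: 7.9
tool_pos: [0.6185, -0.2607, 0.0194]
tcp_rot: [0.706, 0.709, 0.0, 0.001]
wrist_force: [0.4, -0.6, -2.4]
grip_width: 0.0235
grip_force: 59.3
```

>>> send_rows --commands '[{"translation": [0,0,0.01],"turn": [0,0,0],"gripper": 1},{"translation": [0,0,0.003],"turn": [0,0,0],"gripper": 1},{"translation": [0,0,0],"turn": [0,0,0],"gripper": 1}]'

```text
time_s: 8.2
tool_pos: [0.6178, -0.2611, 0.0143]
tcp_rot: [0.706, 0.708, 0.0, 0.0]
wrist_force: [-0.1, -0.0, -2.4]
grip_width: 0.0234
grip_force: 59.3
```

>>> send_rows --commands '[{"translation": [0,0,0.003],"turn": [0,0,0],"gripper": 1},{"translation": [0,0,0.003],"turn": [0,0,0],"gripper": 1},{"translation": [0,0,0],"turn": [0,0,0],"gripper": 1}]'

```text
time_s: 8.5
tool_pos: [0.6179, -0.2612, 0.0131]
tcp_rot: [0.706, 0.708, -0.0, 0.0]
wrist_force: [-3.0, 1.7, 5.1]
grip_width: 0.0231
grip_force: 60.2
```

Contact confirmed by a 7 N rise in the wrist force. Releasing and rising.

>>> send_rows --commands '[{"translation": [0,0,0],"turn": [0,0,0],"gripper": -0.3},{"translation": [0,0,0],"turn": [0,0,0],"gripper": -0.3},{"translation": [0,0,0],"turn": [0,0,0],"gripper": -0.3},{"translation": [0,0,0],"turn": [0,0,0],"gripper": -0.3},{"translation": [0,0,-0.05],"turn": [0,0,0],"gripper": -0.3},{"translation": [0,0,-0.1],"turn": [0,0,0],"gripper": -0.3},{"translation": [0,0,-0.12],"turn": [0,0,0],"gripper": -1},{"translation": [0,0,-0.12],"turn": [0,0,0],"gripper": -1},{"translation": [0,0,0],"turn": [0,0,0],"gripper": -1},{"translation": [0,0,0],"turn": [0,0,0],"gripper": -1}]'

```text
time_s: 9.5
tool_pos: [0.6184, -0.2614, 0.1312]
tcp_rot: [0.706, 0.708, 0.0, 0.002]
wrist_force: [-0.3, -0.1, -0.4]
grip_width: 0.085
grip_force: 0.0
```

```bash
python3 st.py w4
python3 - <<'E'
from h import *
import pickle
q=pickle.load(open('w4.pkl','rb'));im=cv2.imread('pics/w4.png');hsv=cv2.cvtColor(im,cv2.COLOR_BGR2HSV)
for n,(u,v),z in(('noz',(77,31),.058),('green',(72,185),.048)):print(n,plane(pickle.load(open('w3.pkl','rb')),(u,v),z,True))
m=cv2.inRange(hsv,(50,120,40),(85,255,255));M=cv2.moments(m,True);print('green',plane(q,(M['m10']/M['m00'],M['m01']/M['m00']),.048,True))
E
```

```text
9.5 [ 0.61838323 -0.26139245  0.13121682] 90.18285607914922 [-0.0018  0.0028 -1.    ] 0.08500089026875512 [-0.3 -0.1 -0.4]
noz [ 0.47677678 -0.11828704  0.058     ]
green [ 0.45993836 -0.24718418  0.048     ]
green [ 0.45997644 -0.24688339  0.048     ]
```

View pics/w4.png

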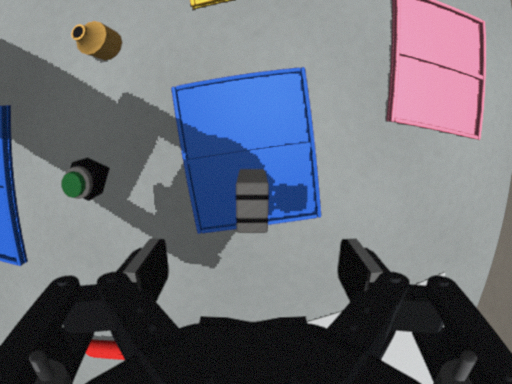

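The bar horn stands upright in the bay at (252,200). Going to the round horn.

>>> send_rows --commands '[{"translation": [0.1,-0.03,0],"turn": [0,0,0],"gripper": -1},{"translation": [0.15,-0.04,0],"turn": [0,0,0],"gripper": -1},{"translation": [0.15,-0.04,0],"turn": [0,0,0],"gripper": -1},{"translation": [0.15,-0.04,0],"turn": [0,0,0],"gripper": -1},{"translation": [0.15,-0.04,0],"turn": [0,0,0],"gripper": -1},{"translation": [0.15,-0.04,0],"turn": [0,0,0],"gripper": -1},{"translation": [0.15,-0.04,0],"turn": [0,0,0],"gripper": -1},{"translation": [0.15,-0.04,0],"turn": [0,0,0],"gripper": -1},{"translation": [0.15,-0.04,0],"turn": [0,0,0],"gripper": -1},{"translation": [0.15,-0.04,0],"turn": [0,0,0],"gripper": -1},{"translation": [0.15,-0.04,0],"turn": [0,0,0],"gripper": -1},{"translation": [0.13,-0.03,0],"turn": [0,0,0],"gripper": -1}]'

```text
time_s: 10.75
tool_pos: [0.4757, 0.2593, 0.1273]
tcp_rot: [0.706, 0.708, -0.001, -0.001]
wrist_force: [0.7, -0.1, -0.6]
grip_width: 0.0857
grip_force: 0.0
```

>>> send_rows --commands '[{"translation": [0,0,0],"turn": [0,0,0],"gripper": -1},{"translation": [0,0,0],"turn": [0,0,0],"gripper": -1}]'

```text
time_s: 10.95
tool_pos: [0.4766, 0.2579, 0.1274]
tcp_rot: [0.705, 0.709, -0.001, -0.001]
wrist_force: [-0.0, 0.2, -0.0]
grip_width: 0.0856
grip_force: 0.0
```

```bash
python3 st.py w5
```

```text
10.95 [0.4766271  0.25791591 0.12744686] 90.29332408167483 [-0.0012 -0.0029 -1.    ] 0.08560915920455991 [-0.   0.2 -0. ]
```

View pics/w5.png

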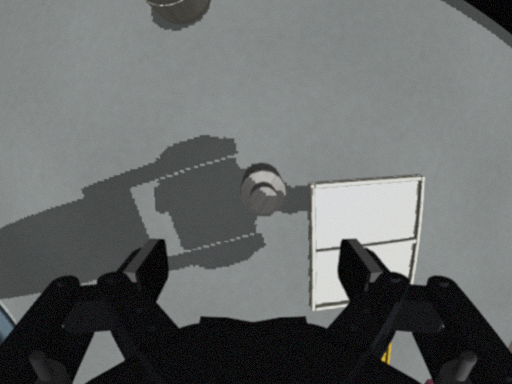

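The round horn is at about (264,195): tip top near (265,199), body top near (263,186).

Run:
```python
from h import *
import pickle
q=pickle.load(open('w5.pkl','rb'))
print(plane(q,(265,199),.064,True),plane(q,(263,187),.044,True))
```

```text
[0.48482886 0.26491464 0.064     ] [0.48396488 0.26898858 0.044     ]
```

>>> send_rows --commands '[{"translation": [0.021,0.023,0.08],"turn": [0,0,0],"gripper": -1},{"translation": [0,0,0.11],"turn": [0,0,0],"gripper": -1},{"translation": [0,0,0.11],"turn": [0,0,0],"gripper": -1},{"translation": [0,0,0.1],"turn": [0,0,0],"gripper": -1},{"translation": [0,0,0],"turn": [0,0,0],"gripper": -1},{"translation": [0,0,0],"turn": [0,0,0],"gripper": 1},{"translation": [0,0,0],"turn": [0,0,0],"gripper": 1},{"translation": [0,0,0],"turn": [0,0,0],"gripper": 1},{"translation": [0,0,0],"turn": [0,0,0],"gripper": 1},{"translation": [0,0,0],"turn": [0,0,0],"gripper": 1},{"translation": [0,0,0],"turn": [0,0,0],"gripper": 1},{"translation": [0,0,0],"turn": [0,0,0],"gripper": 1}]'

```text
time_s: 12.2
tool_pos: [0.4862, 0.2643, 0.011]
tcp_rot: [0.706, 0.708, 0.001, 0.001]
wrist_force: [-0.6, -1.6, 6.9]
grip_width: 0.0343
grip_force: 60.0
```

>>> send_rows --commands '[{"translation": [0,0,-0.05],"turn": [0,0,0],"gripper": 1},{"translation": [0,0,-0.1],"turn": [0,0,0],"gripper": 1},{"translation": [0,0,-0.12],"turn": [0,0,0],"gripper": 1},{"translation": [0,0,-0.12],"turn": [0,0,0],"gripper": 1},{"translation": [0,0,0],"turn": [0,0,0],"gripper": 1},{"translation": [0,0,0],"turn": [0,0,0],"gripper": 1}]'

```text
time_s: 12.8
tool_pos: [0.4851, 0.2641, 0.1272]
tcp_rot: [0.706, 0.708, 0.001, 0.001]
wrist_force: [0.1, 0.4, -4.2]
grip_width: 0.0344
grip_force: 60.3
```

```bash
python3 st.py w6
```

```text
12.8 [0.48511651 0.26410587 0.12724074] 90.18624668856157 [ 6.0e-04  2.1e-03 -1.0e+00] 0.03441978748080711 [ 0.1  0.4 -4.2]
```

View pics/w6.png

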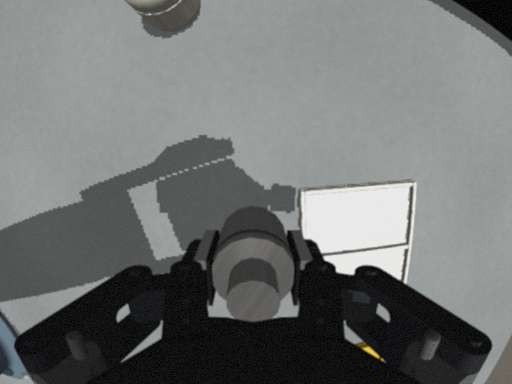

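The round horn is held upright and centred at (253,260). Carrying it to the free bay of the small blue tray.

>>> send_rows --commands '[{"translation": [-0.1,0.02,0],"turn": [0,0,0],"gripper": 1},{"translation": [-0.14,0.037,0],"turn": [0,0,0],"gripper": 1},{"translation": [-0.14,0.037,0],"turn": [0,0,0],"gripper": 1},{"translation": [-0.14,0.037,0],"turn": [0,0,0],"gripper": 1},{"translation": [-0.14,0.037,0],"turn": [0,0,0],"gripper": 1},{"translation": [-0.14,0.037,0],"turn": [0,0,0],"gripper": 1},{"translation": [-0.14,0.037,0],"turn": [0,0,0],"gripper": 1},{"translation": [-0.14,0.037,0],"turn": [0,0,0],"gripper": 1},{"translation": [-0.14,0.037,0],"turn": [0,0,0],"gripper": 1},{"translation": [-0.14,0.037,0],"turn": [0,0,0],"gripper": 1},{"translation": [-0.14,0.037,0],"turn": [0,0,0],"gripper": 1},{"translation": [-0.03,0.015,0],"turn": [0,0,0],"gripper": 1}]'

```text
time_s: 14.05
tool_pos: [0.6071, -0.1985, 0.1238]
tcp_rot: [0.707, 0.707, -0.001, -0.001]
wrist_force: [-0.1, 0.5, -2.3]
grip_width: 0.0345
grip_force: 60.3
```

>>> send_rows --commands '[{"translation": [0,0,0.05],"turn": [0,0,0],"gripper": 1},{"translation": [0,0,0.1],"turn": [0,0,0],"gripper": 1},{"translation": [0,0,0.1],"turn": [0,0,0],"gripper": 1},{"translation": [0,0,0.07],"turn": [0,0,0],"gripper": 1},{"translation": [0,0,0.03],"turn": [0,0,0],"gripper": 1},{"translation": [0,0,0],"turn": [0,0,0],"gripper": 1},{"translation": [0,0,0],"turn": [0,0,0],"gripper": 1}]'

```text
time_s: 14.75
tool_pos: [0.608, -0.1941, 0.0213]
tcp_rot: [0.706, 0.708, 0.0, 0.0]
wrist_force: [0.5, -0.4, -1.8]
grip_width: 0.0343
grip_force: 60.3
```

>>> send_rows --commands '[{"translation": [0,0,0.013],"turn": [0,0,0],"gripper": 1},{"translation": [0,0,0.003],"turn": [0,0,0],"gripper": 1},{"translation": [0,0,0.003],"turn": [0,0,0],"gripper": 1},{"translation": [0,0,0],"turn": [0,0,0],"gripper": 1}]'

```text
time_s: 15.15
tool_pos: [0.6079, -0.1948, 0.0155]
tcp_rot: [0.706, 0.708, 0.0, 0.0]
wrist_force: [0.4, -0.5, -2.4]
grip_width: 0.0345
grip_force: 60.3
```

>>> send_rows --commands '[{"translation": [0,0,0.003],"turn": [0,0,0],"gripper": 1},{"translation": [0,0,0.003],"turn": [0,0,0],"gripper": 1},{"translation": [0,0,0],"turn": [0,0,0],"gripper": 1}]'

```text
time_s: 15.45
tool_pos: [0.6081, -0.1949, 0.0151]
tcp_rot: [0.706, 0.708, -0.0, 0.0]
wrist_force: [-4.3, 2.2, 7.6]
grip_width: 0.0347
grip_force: 61.3
```

Contact. Release, rise, then on to the red button.

>>> send_rows --commands '[{"translation": [0,0,0],"turn": [0,0,0],"gripper": -0.5},{"translation": [0,0,0],"turn": [0,0,0],"gripper": -0.5},{"translation": [0,0,0],"turn": [0,0,0],"gripper": -0.5},{"translation": [0,0,0],"turn": [0,0,0],"gripper": -0.5},{"translation": [0,0,-0.05],"turn": [0,0,0],"gripper": -0.5},{"translation": [0,0,-0.1],"turn": [0,0,0],"gripper": -0.5},{"translation": [0,0,-0.12],"turn": [0,0,0],"gripper": -1},{"translation": [0,0,-0.12],"turn": [0,0,0],"gripper": -1},{"translation": [0,0,0],"turn": [0,0,0],"gripper": -1}]'

```text
time_s: 16.35
tool_pos: [0.6117, -0.1966, 0.1386]
tcp_rot: [0.706, 0.708, 0.002, 0.006]
wrist_force: [0.2, -0.7, 1.1]
grip_width: 0.0855
grip_force: 0.0
```

>>> send_rows --commands '[{"translation": [0.08,-0.055,0],"turn": [0,0,0],"gripper": -1},{"translation": [0.12,-0.08,0],"turn": [0,0,0],"gripper": -1},{"translation": [0.12,-0.08,0],"turn": [0,0,0],"gripper": -1},{"translation": [0.12,-0.08,0],"turn": [0,0,0],"gripper": -1},{"translation": [0.12,-0.08,0],"turn": [0,0,0],"gripper": -1},{"translation": [0.12,-0.08,0],"turn": [0,0,0],"gripper": -1},{"translation": [0.02,-0.012,0],"turn": [0,0,-0.042],"gripper": -1},{"translation": [0,0,0],"turn": [0,0,-0.042],"gripper": -1},{"translation": [0,0,0],"turn": [0,0,-0.042],"gripper": -1},{"translation": [0,0,0],"turn": [0,0,-0.042],"gripper": -1},{"translation": [0,0,0],"turn": [0,0,0],"gripper": -1},{"translation": [0,0,0],"turn": [0,0,0],"gripper": -1}]'

```text
time_s: 17.55
tool_pos: [0.467, 0.0149, 0.1306]
tcp_rot: [0.498, 0.867, 0.0, 0.0]
wrist_force: [-0.2, -0.3, 0.1]
grip_width: 0.0855
grip_force: 0.0
```

```bash
python3 st.py w7
python3 - <<'E'
from h import *
import pickle
q=pickle.load(open('w7.pkl','rb'));im=cv2.imread('pics/w7.png');hsv=cv2.cvtColor(im,cv2.COLOR_BGR2HSV)
m=cv2.inRange(hsv,(0,150,40),(8,255,255))|cv2.inRange(hsv,(172,150,40),(180,255,255));m[:120]=0;m[:,:180]=0;m[:,330:]=0
c=max(cv2.findContours(m,0,1)[0],key=cv2.contourArea)[:,0];print(c.mean(0),rect([plane(q,x,.042,True) for x in c]))
# scene view check of the blue tray + present wrist close crop
sc=eyes.get_image('scene')[:,:,::-1];a=cv2.resize(sc[160:260,140:280],None,fx=4,fy=4);b=cv2.resize(im[130:250,180:320],None,fx=2.5,fy=2.5)
o=np.zeros((400,780,3),np.uint8);o[:400,:560]=a;o[:240,560:]=cv2.resize(b,(220,240))[:240];
cv2.imwrite('pics/c7.png',np.hstack([cv2.resize(a,(448,320)),cv2.resize(im[130:250,180:320],(350,300)).copy()] if 0 else [cv2.resize(a,(420,300)),cv2.resize(im[130:250,180:320],(350,300))]))
E
```

```text
17.55 [0.46697397 0.0149133  0.13062236] 120.26428714803546 [-1.e-04  1.e-04 -1.e+00] 0.08549962886527844 [-0.2 -0.3  0.1]
[254.21848739 199.44537815] (array([467.6,  14.9]), 34.3, 31.4, -60.7)
```

View pics/c7.png

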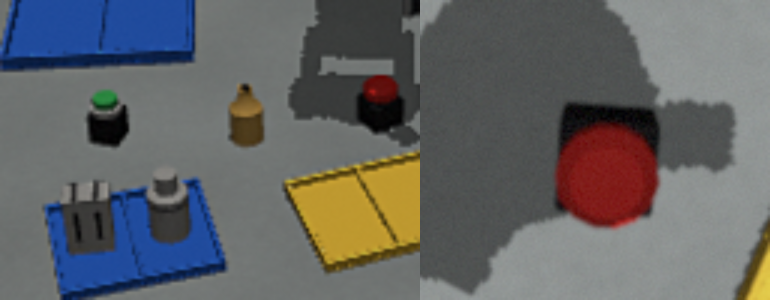

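Both horns stand upright in the small blue tray. The red button is centred, with its block edge tilted about 4° in the crop. Turning by 3°, then down and grip.

>>> send_rows --commands '[{"translation": [0,0.002,0.08],"turn": [0,0,0.017],"gripper": -1},{"translation": [0,0,0.12],"turn": [0,0,0],"gripper": -1},{"translation": [0,0,0.12],"turn": [0,0,0],"gripper": -1},{"translation": [0,0,0.1],"turn": [0,0,0],"gripper": -1},{"translation": [0,0,0],"turn": [0,0,0],"gripper": -1},{"translation": [0,0,0],"turn": [0,0,0],"gripper": 1},{"translation": [0,0,0],"turn": [0,0,0],"gripper": 1},{"translation": [0,0,0],"turn": [0,0,0],"gripper": 1},{"translation": [0,0,0],"turn": [0,0,0],"gripper": 1},{"translation": [0,0,0],"turn": [0,0,0],"gripper": 1},{"translation": [0,0,0],"turn": [0,0,0],"gripper": 1},{"translation": [0,0,0],"turn": [0,0,0],"gripper": 1}]'

```text
time_s: 18.85
tool_pos: [0.4692, 0.0149, 0.0063]
tcp_rot: [0.52, 0.854, 0.001, 0.002]
wrist_force: [-1.4, 1.0, 7.3]
grip_width: 0.033
grip_force: 60.3
```

>>> send_rows --commands '[{"translation": [0,0,-0.05],"turn": [0,0,0],"gripper": 1},{"translation": [0,0,-0.1],"turn": [0,0,0],"gripper": 1},{"translation": [0,0,-0.1],"turn": [0,0,0.0375],"gripper": 1},{"translation": [0,0,-0.05],"turn": [0,0,0.0375],"gripper": 1},{"translation": [0,0,0],"turn": [0,0,0.0375],"gripper": 1},{"translation": [0,0,0],"turn": [0,0,0.0375],"gripper": 1},{"translation": [0,0.07,0],"turn": [0,0,0],"gripper": 1},{"translation": [0.01,0.12,0],"turn": [0,0,0],"gripper": 1},{"translation": [0.01,0.12,0],"turn": [0,0,0],"gripper": 1},{"translation": [0.005,0.12,0],"turn": [0,0,0],"gripper": 1},{"translation": [0,0,0],"turn": [0,0,0],"gripper": 1},{"translation": [0,0,0],"turn": [0,0,0],"gripper": 1}]'

```text
time_s: 20.05
tool_pos: [0.5965, 0.0236, 0.0944]
tcp_rot: [0.705, 0.709, -0.0, -0.0]
wrist_force: [-0.2, -0.4, -0.8]
grip_width: 0.033
grip_force: 59.9
```

>>> send_rows --commands '[{"translation": [0,0,0.08],"turn": [0,0,0],"gripper": 1},{"translation": [0,0,0.1],"turn": [0,0,0],"gripper": 1},{"translation": [0,0,0.07],"turn": [0,0,0],"gripper": 1},{"translation": [0,0,0.013],"turn": [0,0,0],"gripper": 1},{"translation": [0,0,0.003],"turn": [0,0,0],"gripper": 1},{"translation": [0,0,0.003],"turn": [0,0,0],"gripper": 1},{"translation": [0,0,0],"turn": [0,0,0],"gripper": 1}]'

```text
time_s: 20.75
tool_pos: [0.5974, 0.0234, 0.0153]
tcp_rot: [0.705, 0.709, 0.001, 0.001]
wrist_force: [0.8, 0.5, -1.0]
grip_width: 0.033
grip_force: 59.9
```

>>> send_rows --commands '[{"translation": [0,0,0.009],"turn": [0,0,0],"gripper": 1},{"translation": [0,0,0.003],"turn": [0,0,0],"gripper": 1},{"translation": [0,0,0.003],"turn": [0,0,0],"gripper": 1},{"translation": [0,0,0],"turn": [0,0,0],"gripper": 1}]'

```text
time_s: 21.15
tool_pos: [0.5969, 0.0235, 0.0104]
tcp_rot: [0.705, 0.709, -0.0, 0.0]
wrist_force: [-3.0, 0.4, 6.4]
grip_width: 0.0331
grip_force: 60.6
```

>>> send_rows --commands '[{"translation": [0,0,0],"turn": [0,0,0],"gripper": -0.5},{"translation": [0,0,0],"turn": [0,0,0],"gripper": -0.5},{"translation": [0,0,0],"turn": [0,0,0],"gripper": -0.5},{"translation": [0,0,0],"turn": [0,0,0],"gripper": -0.5},{"translation": [0,0,-0.05],"turn": [0,0,0],"gripper": -0.5},{"translation": [0,0,-0.1],"turn": [0,0,0],"gripper": -0.5},{"translation": [0,0,-0.12],"turn": [0,0,0],"gripper": -1},{"translation": [0,0,-0.12],"turn": [0,0,0],"gripper": -1},{"translation": [0,0,0],"turn": [0,0,0],"gripper": -1}]'

```text
time_s: 22.05
tool_pos: [0.6008, 0.023, 0.1339]
tcp_rot: [0.705, 0.709, 0.004, 0.005]
wrist_force: [-0.1, -0.1, 0.4]
grip_width: 0.0853
grip_force: 0.0
```

>>> send_rows --commands '[{"translation": [-0.08,-0.04,0],"turn": [0,0,0],"gripper": -1},{"translation": [-0.125,-0.064,0],"turn": [0,0,0],"gripper": -1},{"translation": [-0.125,-0.064,0],"turn": [0,0,0],"gripper": -1},{"translation": [-0.125,-0.064,0],"turn": [0,0,0],"gripper": -1},{"translation": [-0.125,-0.064,0],"turn": [0,0,0],"gripper": -1},{"translation": [-0.125,-0.064,0],"turn": [0,0,0],"gripper": -1},{"translation": [-0.125,-0.064,0],"turn": [0,0,0],"gripper": -1},{"translation": [-0.07,-0.033,0],"turn": [0,0,0],"gripper": -1},{"translation": [0,0,0],"turn": [0,0,0],"gripper": -1},{"translation": [0,0,0],"turn": [0,0,0],"gripper": -1}]'

```text
time_s: 23.05
tool_pos: [0.461, -0.2473, 0.1264]
tcp_rot: [0.705, 0.709, 0.0, -0.0]
wrist_force: [-0.3, -0.3, -0.2]
grip_width: 0.0851
grip_force: 0.0
```

```bash
python3 st.py w8
python3 - <<'E'
from h import *
import pickle
q=pickle.load(open('w8.pkl','rb'));im=cv2.imread('pics/w8.png');hsv=cv2.cvtColor(im,cv2.COLOR_BGR2HSV)
m=cv2.inRange(hsv,(50,120,30),(85,255,255));c=max(cv2.findContours(m,0,1)[0],key=cv2.contourArea)[:,0];print(c.mean(0),rect([plane(q,x,.048,True) for x in c]))
sc=eyes.get_image('scene')[:,:,::-1]
cv2.imwrite('pics/c8.png',np.hstack([cv2.resize(sc[160:260,190:330],(420,300)),cv2.resize(im[110:260,165:340],(350,300))]))
E
```

```text
23.05 [ 0.46097046 -0.24726782  0.12639304] 90.30125704251384 [ 4.e-04  1.e-04 -1.e+00] 0.08505845908577782 [-0.3 -0.3 -0.2]
[246.0875 202.05  ] (array([ 455.4, -247. ]), 22.4, 21.6, -89.7)
```

View pics/c8.png

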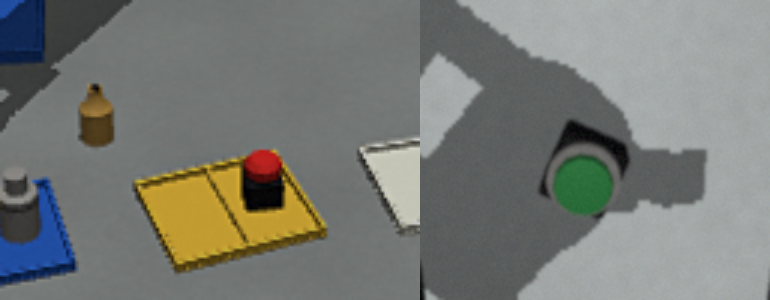

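The red button sits in the yellow tray. The green block is turned about 28° (corners (573,122), (630,155), (540,190) in the crop). Turn, descend, grip.

>>> send_rows --commands '[{"translation": [0,-0.019,0],"turn": [0,0,0.039],"gripper": -1},{"translation": [0,0,0],"turn": [0,0,0.039],"gripper": -1},{"translation": [0,0,0.08],"turn": [0,0,0.039],"gripper": -1},{"translation": [0,0,0.12],"turn": [0,0,0.039],"gripper": -1},{"translation": [0,0,0.12],"turn": [0,0,0],"gripper": -1},{"translation": [0,0,0.087],"turn": [0,0,0],"gripper": -1},{"translation": [0,0,0],"turn": [0,0,0],"gripper": -1}]'

```text
time_s: 23.85
tool_pos: [0.4532, -0.244, 0.0005]
tcp_rot: [0.855, 0.518, -0.001, -0.004]
wrist_force: [-0.5, -0.0, 0.2]
grip_width: 0.0855
grip_force: 0.0
```

>>> send_rows --commands '[{"translation": [0,0,0],"turn": [0,0,0],"gripper": 1},{"translation": [0,0,0],"turn": [0,0,0],"gripper": 1},{"translation": [0,0,0],"turn": [0,0,0],"gripper": 1},{"translation": [0,0,0],"turn": [0,0,0],"gripper": 1},{"translation": [0,0,0],"turn": [0,0,0],"gripper": 1},{"translation": [0,0,0],"turn": [0,0,0],"gripper": 1},{"translation": [0,0,0],"turn": [0,0,0],"gripper": 1}]'

```text
time_s: 24.55
tool_pos: [0.4565, -0.2482, 0.0058]
tcp_rot: [0.856, 0.517, 0.0, 0.001]
wrist_force: [-0.7, 1.7, 6.9]
grip_width: 0.0289
grip_force: 59.4
```

>>> send_rows --commands '[{"translation": [0,0,-0.05],"turn": [0,0,0],"gripper": 1},{"translation": [0,0,-0.1],"turn": [0,0,0],"gripper": 1},{"translation": [0,0,-0.12],"turn": [0,0,-0.039],"gripper": 1},{"translation": [0,0,-0.07],"turn": [0,0,-0.039],"gripper": 1},{"translation": [0,0,0],"turn": [0,0,-0.039],"gripper": 1},{"translation": [0,0,0],"turn": [0,0,-0.039],"gripper": 1},{"translation": [0.08,0.06,0],"turn": [0,0,0],"gripper": 1},{"translation": [0.11,0.085,0],"turn": [0,0,0],"gripper": 1},{"translation": [0.11,0.085,0],"turn": [0,0,0],"gripper": 1},{"translation": [0.11,0.085,0],"turn": [0,0,0],"gripper": 1},{"translation": [0.11,0.085,0],"turn": [0,0,0],"gripper": 1},{"translation": [0.11,0.085,0],"turn": [0,0,0],"gripper": 1}]'

```text
time_s: 25.75
tool_pos: [0.6005, -0.056, 0.1064]
tcp_rot: [0.705, 0.709, 0.0, 0.0]
wrist_force: [0.1, 0.2, 0.1]
grip_width: 0.0292
grip_force: 58.8
```

>>> send_rows --commands '[{"translation": [0.048,0.03,0],"turn": [0,0,0],"gripper": 1},{"translation": [0,0,0],"turn": [0,0,0],"gripper": 1},{"translation": [0,0,0],"turn": [0,0,0],"gripper": 1}]'

```text
time_s: 26.05
tool_pos: [0.608, -0.0434, 0.106]
tcp_rot: [0.705, 0.709, -0.0, -0.0]
wrist_force: [0.3, 0.1, -1.0]
grip_width: 0.0291
grip_force: 58.9
```

>>> send_rows --commands '[{"translation": [0,0,0.08],"turn": [0,0,0],"gripper": 1},{"translation": [0,0,0.1],"turn": [0,0,0],"gripper": 1},{"translation": [0,0,0.08],"turn": [0,0,0],"gripper": 1},{"translation": [0,0,0.035],"turn": [0,0,0],"gripper": 1},{"translation": [0,0,0.007],"turn": [0,0,0],"gripper": 1},{"translation": [0,0,0.003],"turn": [0,0,0],"gripper": 1},{"translation": [0,0,0],"turn": [0,0,0],"gripper": 1}]'

```text
time_s: 26.75
tool_pos: [0.6096, -0.0436, 0.0162]
tcp_rot: [0.705, 0.709, 0.001, 0.001]
wrist_force: [0.8, -0.9, -0.9]
grip_width: 0.0293
grip_force: 58.9
```

>>> send_rows --commands '[{"translation": [0,0,0.012],"turn": [0,0,0],"gripper": 1},{"translation": [0,0,0.003],"turn": [0,0,0],"gripper": 1},{"translation": [0,0,0.003],"turn": [0,0,0],"gripper": 1},{"translation": [0,0,0.002],"turn": [0,0,0],"gripper": 1},{"translation": [0,0,0],"turn": [0,0,0],"gripper": 1}]'

```text
time_s: 27.25
tool_pos: [0.6089, -0.043, 0.0099]
tcp_rot: [0.705, 0.709, -0.0, -0.0]
wrist_force: [-3.8, -0.3, 5.9]
grip_width: 0.0294
grip_force: 59.9
```

>>> send_rows --commands '[{"translation": [0,0,0],"turn": [0,0,0],"gripper": -0.5},{"translation": [0,0,0],"turn": [0,0,0],"gripper": -0.5},{"translation": [0,0,0],"turn": [0,0,0],"gripper": -0.5},{"translation": [0,0,0],"turn": [0,0,0],"gripper": -0.5},{"translation": [0,0,-0.05],"turn": [0,0,0],"gripper": -0.5},{"translation": [0,0,-0.1],"turn": [0,0,0],"gripper": -0.5},{"translation": [0,0,-0.12],"turn": [0,0,0],"gripper": -1},{"translation": [0,0,-0.12],"turn": [0,0,0],"gripper": -1},{"translation": [0,0,0],"turn": [0,0,0],"gripper": -1}]'

```text
time_s: 28.15
tool_pos: [0.6128, -0.044, 0.1335]
tcp_rot: [0.705, 0.709, 0.003, 0.006]
wrist_force: [0.7, 0.2, 0.5]
grip_width: 0.085
grip_force: 0.0
```

>>> send_rows --commands '[{"translation": [-0.04,-0.07,0],"turn": [0,0,0],"gripper": -1},{"translation": [-0.07,-0.125,0],"turn": [0,0,0],"gripper": -1},{"translation": [-0.07,-0.125,0],"turn": [0,0,0],"gripper": -1},{"translation": [-0.067,-0.123,0],"turn": [0,0,0],"gripper": -1},{"translation": [0,0,0],"turn": [0,0,0],"gripper": -1},{"translation": [0,0,0],"turn": [0,0,0],"gripper": -1}]'

```text
time_s: 28.75
tool_pos: [0.4759, -0.1183, 0.1261]
tcp_rot: [0.705, 0.709, 0.0, 0.0]
wrist_force: [0.0, -0.0, -0.6]
grip_width: 0.0855
grip_force: 0.0
```

```bash
python3 st.py w9
python3 - <<'E'
from h import *
im=cv2.imread('pics/w9.png');sc=eyes.get_image('scene')[:,:,::-1]
cv2.imwrite('pics/c9.png',np.hstack([cv2.resize(sc[160:260,190:330],(420,300)),cv2.resize(im[110:260,165:340],(350,300))]))
E
```

```text
28.75 [ 0.47590869 -0.11828333  0.12608   ] 90.27398163389496 [-2.e-04  8.e-04 -1.e+00] 0.08549105412805712 [ 0.  -0.  -0.6]
```

View pics/c9.png

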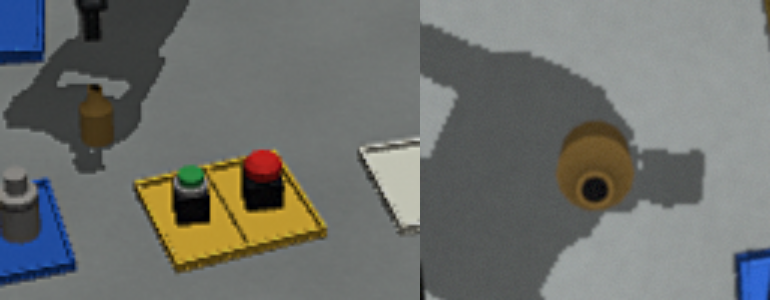

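Both buttons sit upright in the yellow tray. The nozzle tip at wrist pixel (252,204) is centred under the gripper. Descend and grip.

>>> send_rows --commands '[{"translation": [0.003,0,0.08],"turn": [0,0,0],"gripper": -1},{"translation": [0,0,0.12],"turn": [0,0,0],"gripper": -1},{"translation": [0,0,0.12],"turn": [0,0,0],"gripper": -1},{"translation": [0,0,0.085],"turn": [0,0,0],"gripper": -1},{"translation": [0,0,0],"turn": [0,0,0],"gripper": -1},{"translation": [0,0,0],"turn": [0,0,0],"gripper": 1},{"translation": [0,0,0],"turn": [0,0,0],"gripper": 1},{"translation": [0,0,0],"turn": [0,0,0],"gripper": 1},{"translation": [0,0,0],"turn": [0,0,0],"gripper": 1},{"translation": [0,0,0],"turn": [0,0,0],"gripper": 1},{"translation": [0,0,0],"turn": [0,0,0],"gripper": 1},{"translation": [0,0,0],"turn": [0,0,0],"gripper": 1}]'

```text
time_s: 30.05
tool_pos: [0.4775, -0.1176, 0.0058]
tcp_rot: [0.705, 0.709, 0.001, 0.001]
wrist_force: [0.0, 1.3, 5.9]
grip_width: 0.0305
grip_force: 59.7
```

>>> send_rows --commands '[{"translation": [0,0,-0.05],"turn": [0,0,0],"gripper": 1},{"translation": [0,0,-0.1],"turn": [0,0,0],"gripper": 1},{"translation": [0,0,-0.12],"turn": [0,0,0],"gripper": 1},{"translation": [0,0,-0.06],"turn": [0,0,0],"gripper": 1},{"translation": [0.08,0.03,0],"turn": [0,0,0],"gripper": 1},{"translation": [0.115,0.048,0],"turn": [0,0,0],"gripper": 1},{"translation": [0.115,0.048,0],"turn": [0,0,0],"gripper": 1},{"translation": [0.115,0.048,0],"turn": [0,0,0],"gripper": 1},{"translation": [0.115,0.048,0],"turn": [0,0,0],"gripper": 1},{"translation": [0.115,0.048,0],"turn": [0,0,0],"gripper": 1},{"translation": [0.115,0.048,0],"turn": [0,0,0],"gripper": 1},{"translation": [0.115,0.048,0],"turn": [0,0,0],"gripper": 1}]'

```text
time_s: 31.25
tool_pos: [0.5845, 0.1507, 0.1033]
tcp_rot: [0.705, 0.709, -0.0, 0.0]
wrist_force: [-0.8, -0.3, -0.4]
grip_width: 0.0304
grip_force: 59.5
```

>>> send_rows --commands '[{"translation": [0.053,0.024,0],"turn": [0,0,0],"gripper": 1},{"translation": [0,0,0],"turn": [0,0,0],"gripper": 1},{"translation": [0,0,0],"turn": [0,0,0],"gripper": 1}]'

```text
time_s: 31.55
tool_pos: [0.591, 0.1646, 0.1029]
tcp_rot: [0.705, 0.709, -0.0, -0.0]
wrist_force: [-0.0, -0.3, -1.4]
grip_width: 0.0306
grip_force: 59.6
```

>>> send_rows --commands '[{"translation": [0,0,0.08],"turn": [0,0,0],"gripper": 1},{"translation": [0,0,0.1],"turn": [0,0,0],"gripper": 1},{"translation": [0,0,0.07],"turn": [0,0,0],"gripper": 1},{"translation": [0,0,0.033],"turn": [0,0,0],"gripper": 1},{"translation": [0,0,0.007],"turn": [0,0,0],"gripper": 1},{"translation": [0,0,0.003],"turn": [0,0,0],"gripper": 1},{"translation": [0,0,0],"turn": [0,0,0],"gripper": 1}]'

```text
time_s: 32.25
tool_pos: [0.5924, 0.1649, 0.0167]
tcp_rot: [0.705, 0.709, 0.001, 0.001]
wrist_force: [0.4, 0.0, -0.5]
grip_width: 0.0304
grip_force: 59.6
```

>>> send_rows --commands '[{"translation": [0,0,0.008],"turn": [0,0,0],"gripper": 1},{"translation": [0,0,0.003],"turn": [0,0,0],"gripper": 1},{"translation": [0,0,0.003],"turn": [0,0,0],"gripper": 1},{"translation": [0,0,0],"turn": [0,0,0],"gripper": 1}]'

```text
time_s: 32.65
tool_pos: [0.5914, 0.1651, 0.0111]
tcp_rot: [0.705, 0.709, -0.0, -0.0]
wrist_force: [0.1, 0.2, -0.9]
grip_width: 0.0306
grip_force: 59.6
```

>>> send_rows --commands '[{"translation": [0,0,0.003],"turn": [0,0,0],"gripper": 1},{"translation": [0,0,0.003],"turn": [0,0,0],"gripper": 1},{"translation": [0,0,0],"turn": [0,0,0],"gripper": 1}]'

```text
time_s: 32.95
tool_pos: [0.5916, 0.1651, 0.0099]
tcp_rot: [0.705, 0.709, -0.0, -0.0]
wrist_force: [-1.9, -0.2, 4.9]
grip_width: 0.0304
grip_force: 60.2
```

>>> send_rows --commands '[{"translation": [0,0,0],"turn": [0,0,0],"gripper": -0.5},{"translation": [0,0,0],"turn": [0,0,0],"gripper": -0.5},{"translation": [0,0,0],"turn": [0,0,0],"gripper": -0.5},{"translation": [0,0,0],"turn": [0,0,0],"gripper": -0.5},{"translation": [0,0,-0.05],"turn": [0,0,0],"gripper": -0.5},{"translation": [0,0,-0.1],"turn": [0,0,0],"gripper": -0.5},{"translation": [0,0,-0.14],"turn": [0,0,0],"gripper": -0.5},{"translation": [0,0,-0.15],"turn": [0,0,0],"gripper": -1},{"translation": [0,0,-0.15],"turn": [0,0,0],"gripper": -1},{"translation": [0,0,0],"turn": [0,0,0],"gripper": -1},{"translation": [0,0,0],"turn": [0,0,0],"gripper": -1},{"translation": [0,0,0],"turn": [0,0,0],"gripper": -1}]'

```text
time_s: 34.15
tool_pos: [0.5906, 0.165, 0.1855]
tcp_rot: [0.705, 0.709, -0.001, -0.001]
wrist_force: [-0.1, 0.3, -0.3]
grip_width: 0.0854
grip_force: 0.0
```

Run:
```python
from h import *
sc=eyes.get_image('scene')[:,:,::-1]
cv2.imwrite('pics/c10.png',cv2.resize(sc[150:270,130:400],None,fx=2.9,fy=2.9))
```

```text
(no output)
```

View pics/c10.png

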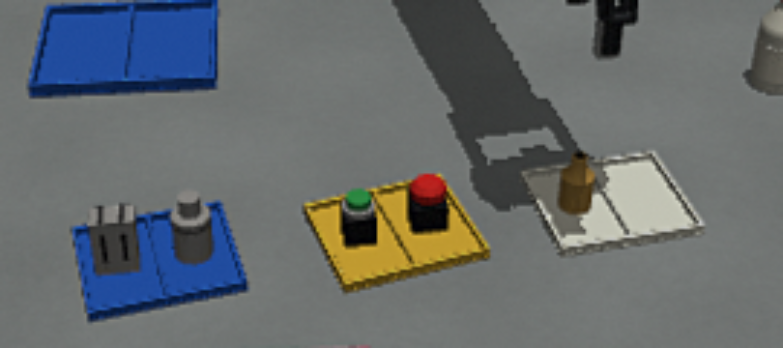

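All five parts stand upright, one to a bay, in the right trays, and the arm is clear of them.

```bash
python3 -c "from plant import ticket;print(ticket.hand_in())"
```

```text
the job is handed in; nothing more can be done
None
```

The job is done and handed in at about 34 s: both horns are in the small blue tray, both buttons in the yellow and the nozzle in the white, all upright and one to a bay in the last picture, though the hand-in gave no verdict.

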